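# Release the latched filter tray of a bottle filling station with its service pin

## Task

Take the long service pin from its stand, push it gently through the small hole in the top of the filling station until the latch underneath trips and the filter tray springs out at the front, stopping as soon as it does and never forcing the latch or the housing. Then put the pin back in its place in the stand, fully seated, with the tray left out, the short pin left alone and nothing else on the bench disturbed.

Things in the scene. Friction and masses are not known exactly. Their poses are not given: they have to be found in the camera images.
- station: White bottle filling station, fixed: a box 180 mm deep (x), 260 mm wide (y), 85 mm high; origin at the centre of its underside, front towards its own -x. Its flat top is plain on the -y side but for the access hole and screw heads; on the +y side a column with a spout rises to 233 mm (within own x -53 to 80, y 55 to 105 mm). More than 20 N between the pin and any part of it, latch included, damages it.
- access_hole (a point): Centre of the access hole (round, 10 mm across, vertical, in a dark steel ring 24 mm across) at the level of the station's top face, 85 mm above the bench; axes as the station's. At own (20, -60) mm of the station. The top plate is 6 mm thick. The spring latch lies below it, out of sight: the pin's tip first meets it 8 to 36 mm below the top face, differing from unit to unit, and only to be felt.
- tray (a joint): How far the tray is out, m: 0 latched shut, 0.040 sprung fully out along the station's -x, within about a second of the latch tripping; it has no handle and cannot be pulled while latched. The latch resists the pin with about 4 N at first touch and 5 to 7 N where it trips some 6 mm farther, and meets a hard stop 8 to 9 mm after first touch.
- tray_front (a point): Middle of the upper edge of the front face of the grey filter tray, 53 mm above the bench. The tray sits in the station's front on its -y side; its front is 78 mm wide, 44 mm high, flush when shut.
- pin: The long service pin, standing in a socket of the stand: black square handle 16 x 16 mm, 44 mm tall, over a steel shank 6 mm thick, 62 mm long, narrowing over its last 4 mm to a 2.4 mm tip; about 60 g. Origin on the axis at the underside of the handle (where it rests on the stand), z up, x and y square to the handle's sides, which start within 9 degrees of the stand's.
- pin_tip (a point): The tip of the long pin's shank, 62 mm below its origin on the same axis.
- short_pin: A short pin in the other socket: black ball head 24 mm in diameter, its top 32 mm above the stand, steel shank 6 mm by 30 mm. Too short for the latch; leave it. Origin on the axis at the top face of the stand.
- stand: Aluminium pin stand, fixed: a block 50 mm (x) by 130 mm (y) by 70 mm high; origin at the centre of its underside. Two sockets, 10 mm across and 66 mm deep, at own y -35 and +35 mm; which holds which pin varies.
- jar: Bystander: white plastic screw jar with a black cap, 72 mm wide, 100 mm tall; origin at the centre of its underside.
- amber_bottle: Bystander: small amber glass bottle with a black cap, 48 mm wide, 85 mm tall; origin at the centre of its underside.
- jug: Bystander: clear plastic jug with a handle, 90 mm wide, 130 mm tall; origin at the centre of its underside.
- funnel: Bystander: white funnel standing mouth down, 84 mm wide, 75 mm tall; origin at the centre of its underside.
- carton: Bystander: plain cardboard carton, 60 x 110 x 50 mm; origin at the centre of its underside.

How it is judged (in metres and radians):
On the way, in this order (a step that is already met when the one before it is completed fails the run):
1. the long pin's tip is in the access hole, tray still shut (z of pin_tip in the frame of access_hole below -0.008 m and horizontal distance between pin_tip and access_hole below 0.006 m and value of joint tray below 0.006 m), for 0.05 s.
2. the tray has sprung out while the pin is in the hole (z of pin_tip in the frame of access_hole below -0.008 m and horizontal distance between pin_tip and access_hole below 0.006 m and value of joint tray above 0.034 m), for 0.1 s.
At the end, for the whole second after the job is handed in: The tray is out by more than 34 mm; the long pin is back in its own socket, seated to within 5 mm of where it stood, upright within 0.08 rad, released and at rest; the short pin within 6 mm of where it stood (value of joint tray above 0.034 m and distance of pin from where it was at the start of the episode below 0.005 m and angle between pin's own z axis and vertical below 0.08 rad and linear speed of pin below 0.02 m/s and distance of short_pin from where it was at the start of the episode below 0.006 m); the robot touches nothing.
It fails at once if more than 20 N between the long pin and the station (contact force between pin and station above 20 N).
It fails at once if the short pin is lifted or used (distance of short_pin from where it was at the start of the episode above 0.015 m).
It fails at once if a bystander is knocked away by over 30 mm (distance of any of jar, amber_bottle, jug, funnel, carton from where it was at the start of the episode above 0.03 m).
It also fails if it takes over 58 s, if anything falls off the work surface, if the arm or the gripper's body presses on something with over 40 N, if the wrist force passes 120 N, or if a joint passes its speed limit or range.

## Robot

A 6-joint arm with a two-finger parallel gripper is mounted at the origin on the work surface. World frame = base frame: x ahead of the robot, y to its left, z up, the work surface at z = 0. Lengths are in m, angles in degrees, forces in N, time in s.
With the tool pointing down it reaches from about 0.35 to 0.875 m from the base axis. Payload 4.2 kg.
Tool frame: the origin (TCP) lies on the centre line of the jaws, within the pads' length; the fingertips stand 17 mm ahead of it and the grasp point (between the pads) lies 2 mm behind it; z points along the fingers, y is the direction in which the jaws open and shut (so a half turn about z gives the same grasp; the last joint's range is limited). The gripper opens to 87 mm and grips with 3 to 60 N. Pads are 19 mm wide; open, the fingers measure 117 mm over their backs; the gripper's body (75 mm by 190 mm) begins 51 mm behind the grasp point.
Start: joints at [90.963, 22.042, 0.453, 0, -68.411, -14.817], TCP at [0.15, 0.607, 0.24] pointing down, gripper open.
Joint ranges: [-179.83, 179.83], [-69.29, 118.12], [-61.27, 80.66], [-181.25, 117.63], [-171.15, -9.14], [-177.46, 177.46]. Speed limits (degrees/s): [159.86, 159.86, 180, 180, 180, 180].

## Interface

Orientations are given as a 3x3 rotation matrix whose columns are the frame's x, y, z axes.
In Python, from station import * gives the robot as it stands.
- The arm moves only by the tool play_rows, never from a script. Its argument "targets" is a list that holds one entry, the list of rows, each a list of 5 numbers: the closure, from 0 (fully open) to 1 (shut), then the shift along the world's x, y, z in m, then the turn about the world's z in rad. In form: [[[gripper, x, y, z, twist], ...]]. A call has 1 to 5 rows; each row is the pose to reach, as a shift and turn from the pose commanded when the call began; what a row does not reach only later rows make up. A row lasts 1/12 s, in which the tool goes at most 41.7 mm and 7.16 degrees, less where a joint would pass 70% of its speed; a pose out of reach is approached as far as the arm can. A call with a gripper value outside its range is refused whole. The fingers move at their own pace and stop on an object; the grip force is fixed at half the most. Time passes only in rows, so rows that repeat a pose let the fingers close. It gives the time, the measured TCP pose, the force and the opening at its end, in the units of the state.
- sense(): the state, without advancing time (a new reading comes with each control period).
- capture(name): name is "scene" or "top" or "wrist"; returns the picture (420x560x3 uint8, blue, green, red); there is no depth.
- get_calibration(name): a dict with "camera_matrix" (3x3 intrinsics, pixels), "T" (4x4, takes a point from camera to world coordinates). Camera axes: x right, y up, looking along -z (the intrinsics and any distortion apply to the point x, -y, -z); pixel columns grow to the right and rows downward; lengths in m; the calibration is good to about 2 mm. A picture is of the moment at which its call begins: read the wrist's pose just before it. get_calibration takes no time and is no camera call; for the wrist camera it gives the pose at the moment of the call.
- finish_job(): hands the job in, once; it reports no verdict.
The state is a dict: "time_s": time; "joints": joint angles; "joint_velocities": joint speeds; "effort": joint torques, N m; "tcp_pos": TCP position; "ee_rot": TCP orientation; "wrist_force": force on the tool from outside, world axes, zero at the start; "moment": the same for the moment, N m; "gripper_width": opening from 0.0 (shut) to 1.0 (fully open).
Only numpy, scipy, OpenCV 4.12 (cv2) and the standard library are available. Lean on these libraries where they do the work, as an engineer would, in place of code of your own. Each camera call takes 0.05 s, during which the arm holds its last target. There are 200 camera calls.

## Working session

There is one attempt and no reset: what is moved stays moved. The work goes in short steps, Python scripts to look and compute and a tool call to move; the robot and the scene stay as the last step left them, time stands still between calls to the robot, and variables do not carry over. Pictures are saved under pics/ and viewed, on a budget of 10 in all, crops included, one or two more only if the job needs it, and the job is handed in when it is done.

Besides the shell and the picture viewer there is one more tool, called after "Request:" as name([rows], argument=value, ...), one row to a line, values as JSON. play_rows: Moves the arm, as the interface text tells. Its arguments: {"type":"object","properties":{"targets":{"type":"array","items":{"type":"array","items":{"type":"array","items":{"type":"number"}}}}},"required":["targets"]}

```bash
mkdir -p pics; ls
python3 - <<'E'
from station import *
import cv2,numpy as np
a=capture("scene");b=capture("top")
cv2.imwrite("pics/s.png",a);cv2.imwrite("pics/t.png",b)
for n in("scene","top","wrist"):
    c=get_calibration(n);print(n,{k:np.round(v,4).tolist() if k in("camera_matrix","T") else v for k,v in c.items()})
print(sense())
E
```

```text
pics
scene {'camera_matrix': [[497.6732, 0.0, 287.2297], [0.0, 497.6732, 213.6226], [0.0, 0.0, 1.0]], 'T': [[-0.0509, -0.7693, 0.6368, 1.315], [0.9986, -0.0467, 0.0234, 0.0688], [0.0117, 0.6371, 0.7707, 1.0074], [0.0, 0.0, 0.0, 1.0]]}
top {'camera_matrix': [[429.0038, 0.0, 275.1101], [0.0, 429.0038, 213.3466], [0.0, 0.0, 1.0]], 'T': [[0.0859, 0.9764, -0.1981, 0.3554], [-0.9963, 0.0836, -0.0201, 0.0225], [-0.0031, 0.1991, 0.98, 1.1386], [0.0, 0.0, 0.0, 1.0]]}
wrist {'camera_matrix': [[294.3991, 0.0, 282.4704], [0.0, 294.3991, 207.7215], [0.0, 0.0, 1.0]], 'T': [[-0.2406, 0.9363, 0.2557, 0.2179], [-0.9706, -0.2326, -0.0617, 0.5894], [0.0017, -0.263, 0.9648, 0.3835], [0.0, 0.0, 0.0, 1.0]]}
{'time_s': 0.1, 'joints': array([ 9.09623015e+01,  2.20870215e+01,  3.89304730e-01, -2.40456591e-02,
       -6.84108326e+01, -1.48175763e+01]), 'joint_velocities': array([ 0.00813729, -0.10692628,  0.12173082,  0.10160889,  0.12141995,
       -0.09295627]), 'effort': array([-8.40009670e-04, -3.91690850e+01,  1.87933964e+01,  4.23183292e+00,
        1.34472662e-02, -8.04734736e-05]), 'tcp_pos': array([0.14952477, 0.60634839, 0.23857682]), 'ee_rot': array([[ 9.70866649e-01, -2.39620163e-01, -3.58361509e-04],
       [-2.39620407e-01, -9.70864794e-01, -1.90079812e-03],
       [ 1.07548983e-04,  1.93129223e-03, -9.99998129e-01]]), 'wrist_force': array([-0.75992613,  0.19708858, -0.08014202]), 'moment': array([ 0.04224943,  0.04830676, -0.02500803]), 'gripper_width': 0.999678150852149}
```

View pics/s.png

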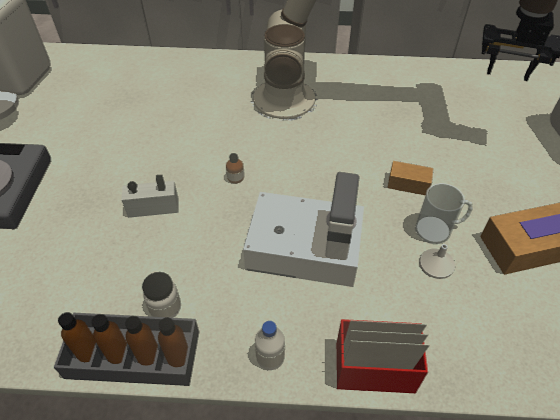

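View pics/t.png

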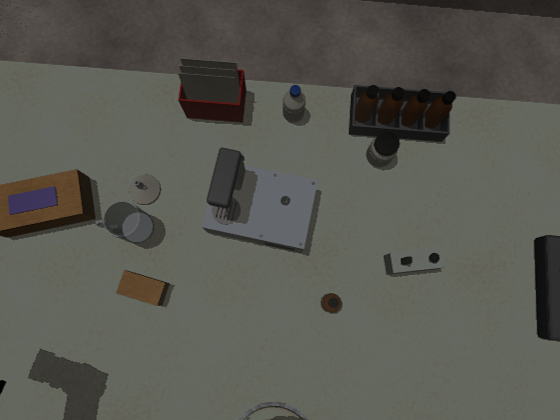

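The scene view shows the hole near (279,230), the long pin's handle near (160,183) and the short pin's ball at (132,187). In the top view the hole is at (285,201), the long pin at (406,261) and the ball at (434,258). The amber bottle stands between the stand and the station, on the robot's side.

```bash
cat > h.py <<'E'
from station import *
import cv2,numpy as np
def ray(cal,u,v):
    K=cal["camera_matrix"];T=np.array(cal["T"])
    p=np.array([[[u,v]]],float)
    d=cal.get("dist",None)
    x,y=cv2.undistortPoints(p,np.array(K),d)[0,0]
    r=T[:3,:3]@np.array([x,-y,-1.]);return T[:3,3],r
def onplane(cal,u,v,z):
    o,r=ray(cal,u,v);return o+r*(z-o[2])/r[2]
E
python3 - <<'E'
from h import *
S=get_calibration("scene");T=get_calibration("top");print(S.keys())
P=lambda *a:print(*[np.round(x,4) for x in a])
P(onplane(S,279,230,.085),onplane(T,285,201,.085))
print('pin top z.114');P(onplane(S,160,178,.114),onplane(T,405,261,.114))
print('ball z.09');P(onplane(S,132,187,.09),onplane(T,434,258,.09))
print('amber');P(onplane(S,235,180,.0),onplane(T,332,303,.085))
print('jar');P(onplane(S,158,285,.1),onplane(T,386,145,.1))
# big crops
s=cv2.imread("pics/s.png");t=cv2.imread("pics/t.png")
a=cv2.resize(s[160:230,110:210],None,fx=5,fy=5,interpolation=2)[:,:400]
a=cv2.resize(s[165:225,115:185],(396,340),interpolation=2)
b=cv2.resize(t[235:285,380:450],(396,283),interpolation=2)
c=cv2.resize(t[150:260,195:325],(396,335),interpolation=2)
im=np.zeros((600,800,3),np.uint8);im[:340,:396]=a[:340];im[:283,400:796]=b;im[290:290+310,400:796]=c[:310]
cv2.imwrite("pics/c.png",im)
E
```

```text
dict_keys(['camera_matrix', 'T'])
[0.6036 0.024  0.085 ] [0.6021 0.022  0.085 ]
pin top z.114
[ 0.4819 -0.2774  0.114 ] [ 0.4735 -0.2746  0.114 ]
ball z.09
[ 0.4944 -0.3494  0.09  ] [ 0.4896 -0.3518  0.09  ]
amber
[ 0.3704 -0.1128  0.    ] [ 0.361 -0.111  0.085]
jar
[ 0.7766 -0.2208  0.1   ] [ 0.7667 -0.2228  0.1   ]
```

View pics/c.png

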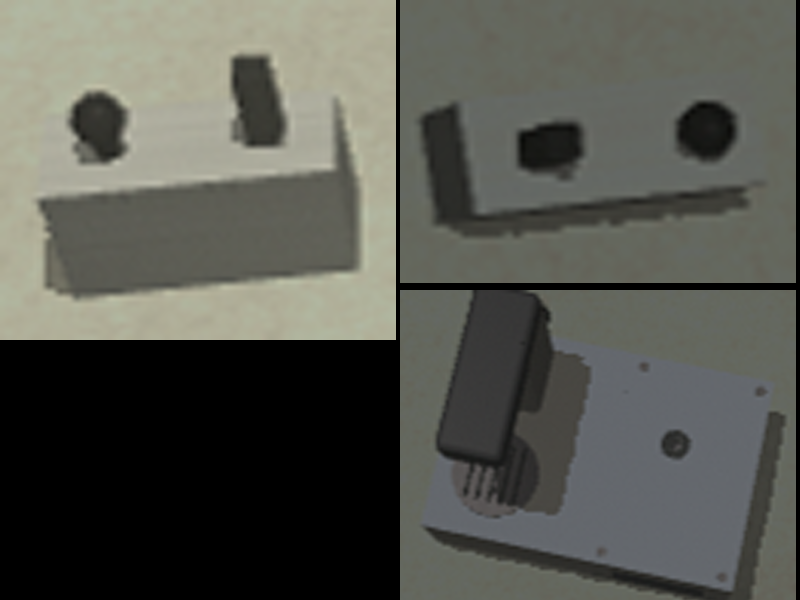

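The close-ups agree with those positions. The hole is near (0.603, 0.023), with the station turned about -5°. The long pin is near (0.48, -0.28), in the stand's +y socket. I'm swinging round at height to look down at the pin.

Request:
play_rows([
  [[0,0.023,-0.032,0.012,-0.09],[0,0.046,-0.064,0.024,-0.18],[0,0.069,-0.096,0.036,-0.27],[0,0.092,-0.128,0.048,-0.36],[0,0.115,-0.16,0.06,-0.45]],
])

```text
time_s: 0.52
tcp_pos: [0.2652, 0.4449, 0.2996]
ee_rot: [[0.768, -0.641, -0.0], [-0.641, -0.768, -0.001], [0.0, 0.001, -1.0]]
wrist_force: [0.2, 0.2, 0.5]
gripper_width: 1.003
```

Request:
play_rows([
  [[0,0.023,-0.033,0,-0.09],[0,0.046,-0.066,0,-0.18],[0,0.069,-0.099,0,-0.27],[0,0.092,-0.132,0,-0.36],[0,0.115,-0.165,0,-0.45]],
])

```text
time_s: 0.93
tcp_pos: [0.38, 0.2798, 0.2994]
ee_rot: [[0.412, -0.911, -0.0], [-0.911, -0.412, -0.0], [-0.0, 0.0, -1.0]]
wrist_force: [1.2, 0.1, -0.6]
gripper_width: 0.996
```

Request:
play_rows([
  [[0,0.004,-0.04,0,-0.09],[0,0.008,-0.08,0,-0.18],[0,0.012,-0.12,0,-0.26],[0,0.016,-0.16,0,-0.34],[0,0.02,-0.2,0,-0.43]],
])

```text
time_s: 1.35
tcp_pos: [0.399, 0.0798, 0.2994]
ee_rot: [[-0.005, -1.0, -0.0], [-1.0, 0.005, 0.0], [-0.0, 0.0, -1.0]]
wrist_force: [1.4, 0.8, 0.3]
gripper_width: 0.998
```

Request:
play_rows([
  [[0,0,-0.04,0,0],[0,0,-0.08,0,0],[0,0,-0.12,0,0],[0,0,-0.16,0,0],[0,0,-0.2,0,0]],
])

```text
time_s: 1.77
tcp_pos: [0.3988, -0.12, 0.2996]
ee_rot: [[-0.001, -1.0, 0.0], [-1.0, 0.001, 0.0], [-0.0, -0.0, -1.0]]
wrist_force: [1.2, 0.2, -0.0]
gripper_width: 1.001
```

Request:
play_rows([
  [[0,0.016,-0.033,-0.016,0],[0,0.032,-0.066,-0.032,0],[0,0.048,-0.099,-0.048,0],[0,0.064,-0.132,-0.064,0],[0,0.08,-0.163,-0.08,0]],
])

```text
time_s: 2.18
tcp_pos: [0.4797, -0.2832, 0.2182]
ee_rot: [[-0.002, -1.0, -0.001], [-1.0, 0.002, 0.0], [-0.0, 0.001, -1.0]]
wrist_force: [1.1, 0.9, 0.5]
gripper_width: 1.0
```

Request:
play_rows([
  [[0,0,0,0,0],[0,0,0,0,0],[0,0,0,0,0]],
])

```text
time_s: 2.43
tcp_pos: [0.4792, -0.2812, 0.2191]
ee_rot: [[-0.002, -1.0, -0.001], [-1.0, 0.002, 0.0], [-0.0, 0.001, -1.0]]
wrist_force: [-0.1, -0.2, 0.8]
gripper_width: 1.001
```

```bash
cat > look.py <<'E'
from h import *
import sys,pickle
s=sense();c=get_calibration("wrist");im=capture("wrist")
cv2.imwrite(f"pics/{sys.argv[1]}.png",im);pickle.dump((s,c),open(f"{sys.argv[1]}.pkl","wb"))
print(s["time_s"],s["tcp_pos"],np.round(s["ee_rot"],4).tolist(),s["wrist_force"],s["gripper_width"])
E
python3 look.py w1
```

```text
2.4333 [ 0.47923019 -0.28117677  0.21905181] [[-0.0016, -1.0, -0.0013], [-1.0, 0.0016, 0.0005], [-0.0004, 0.0013, -1.0]] [-0.13366442 -0.23630869  0.80211573] 1.0006907324712773
```

View pics/w1.png

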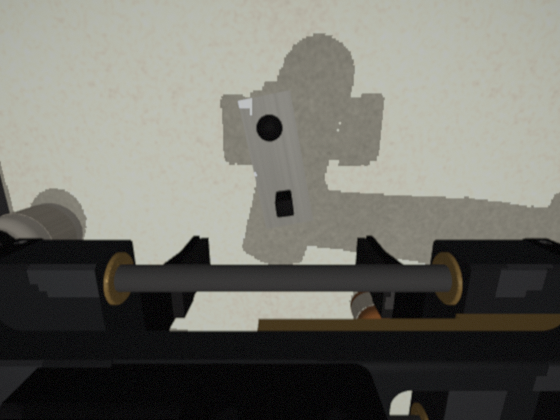

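The wrist view shows the long pin's square handle at about (284,204) and the ball at (269,128), with the fingertips on either side at (200,245) and (362,245). Next I'll measure the handle and the stand's direction.

Run:
```python
from h import *
import pickle
s,c=pickle.load(open("w1.pkl","rb"));im=cv2.imread("pics/w1.png")
g=im.max(2)
m=((g<45)).astype(np.uint8);m[228:]=0;m[:100]=0;m[:,:230]=0;m[:,320:]=0
n,l,st,ce=cv2.connectedComponentsWithStats(m)
print(st[1:],ce[1:])
P=lambda u,v,z:np.round(onplane(c,u,v,z),4)
for i in range(1,n):
    if st[i,4]<40: continue
    u,v=ce[i];print(ce[i],"z.09",P(u,v,.09),"z.114",P(u,v,.114))
    ct=cv2.findContours((l==i).astype(np.uint8),0,2)[0][0]
    b=cv2.boxPoints(cv2.minAreaRect(ct));print([P(*p,.114).tolist() for p in b])
print(np.round(g[185:228,266:302],0)[::2,::2])
# stand edges
e=(( im.max(2)>95)&(im.max(2).astype(int)-im.min(2)<12)).astype(np.uint8)
e[:88]=0;e[235:]=0;e[:,:230]=0;e[:,330:]=0
print(e.sum())
np.set_printoptions(linewidth=250)
print(im[150:156:2,240:310:3].tolist()[0])
```

```text
[[257 115  25  26 504]
 [276 191  17  26 386]] [[268.88888889 127.54365079]
 [283.67357513 203.47150259]]
[268.88888889 127.54365079] z.09 [ 0.4897 -0.3529  0.09  ] z.114 [ 0.4887 -0.3529  0.114 ]
[[0.4982, -0.3627, 0.114], [0.4787, -0.3627, 0.114], [0.4788, -0.3429, 0.114], [0.4987, -0.343, 0.114]]
[283.67357513 203.47150259] z.09 [ 0.4765 -0.2824  0.09  ] z.114 [ 0.4767 -0.2886  0.114 ]
[[0.4851, -0.2989, 0.114], [0.4712, -0.3007, 0.114], [0.4684, -0.2786, 0.114], [0.4827, -0.2768, 0.114]]
[[132 130 130 128 130 129 129 130 130 130 134 133 131 129 134 137 136 132]
 [132 131 132 130 129 130 129 131 131 129 134 135 132 130 133 134 136 133]
 [131 130 130 130 129 130 128 127 125 121 109  98 114 129 133 134 135 132]
 [133 131 131 131 129  99  67  50  41  30  17  15  53 126 131 133 136 132]
 [132 129 131 131 125  49  11   8  14  14   5  11  28 123 131 133 133 133]
 [131 131 130 132 123  35  11  13  12   7  14   2  13 123 130 133 134 133]
 [131 132 129 131 122  23  17  11   3   8  11  10   9 110 129 131 133 135]
 [130 131 129 132 120  17   4  14   8  14  15  14  12  87 128 132 134 135]
 [1
[... 761 characters left out ...]
131 130 130 129 127 127 127 129 129 127 129 131 130 127 130]
 [131 130 127 131 131 130 130 127 127 128 129 128 127 130 132 131 131 132]
 [132 130 126 130 131 130 129 128 128 129 131 132 131 133 133 132 131 133]
 [132 131 127 130 133 135 133 132 133 133 136 131 131 133 132 132 131 133]]
6033
[[116, 127, 130], [116, 127, 129], [120, 131, 134], [125, 132, 134], [123, 129, 130], [126, 131, 133], [124, 131, 133], [124, 130, 133], [126, 132, 133], [125, 131, 132], [124, 131, 132], [124, 130, 132], [127, 134, 136], [127, 133, 135], [128, 134, 136], [124, 131, 132], [130, 135, 138], [130, 136, 138], [127, 133, 136], [126, 133, 135], [120, 127, 130], [114, 124, 127], [120, 132, 134], [119, 130, 133]]
```

Request:
play_rows([
  [[0,-0.002,-0.004,-0.025,0.08],[0,-0.002,-0.004,-0.05,0.16],[0,-0.002,-0.004,-0.075,0.16],[0,-0.002,-0.004,-0.1,0.16],[0,-0.002,-0.004,-0.125,0.16]],
])

```text
time_s: 2.9
tcp_pos: [0.4781, -0.2841, 0.0955]
ee_rot: [[0.16, -0.987, 0.004], [-0.987, -0.16, -0.001], [0.001, -0.003, -1.0]]
wrist_force: [0.9, -0.1, 0.3]
gripper_width: 0.996
```

Request:
play_rows([
  [[0,0,0,0,0],[0,0,0,0,0]],
])

```text
time_s: 3.07
tcp_pos: [0.4774, -0.2843, 0.0952]
ee_rot: [[0.16, -0.987, -0.001], [-0.987, -0.16, -0.0], [0.0, 0.001, -1.0]]
wrist_force: [0.7, -0.3, 1.6]
gripper_width: 1.001
```

```bash
python3 look.py w2
```

```text
3.0667 [ 0.47744254 -0.28434425  0.09519912] [[0.1602, -0.9871, -0.0007], [-0.9871, -0.1602, -0.0002], [0.0, 0.0007, -1.0]] [ 0.6756804  -0.29466615  1.57950324] 1.001462949772728
```

View pics/w2.png

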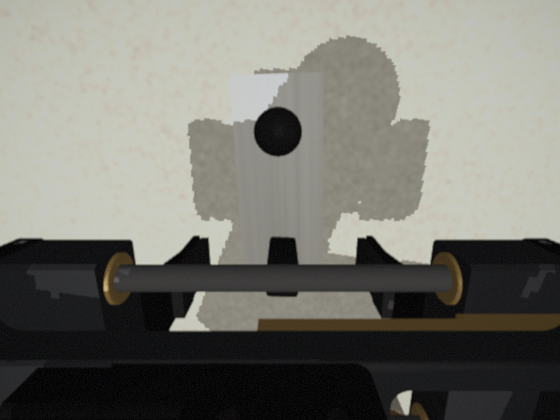

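The handle sits square and centred between the fingers: its foot is at (283,237) and the finger inner edges are near columns 208 and 357. I'm closing the gripper.

Request:
play_rows([
  [[1,0,-0.001,0,0],[1,0,-0.001,0,0],[1,0,-0.001,0,0],[1,0,-0.001,0,0],[1,0,-0.001,0,0]],
])

```text
time_s: 3.53
tcp_pos: [0.4778, -0.2863, 0.0952]
ee_rot: [[0.158, -0.987, 0.001], [-0.987, -0.158, -0.0], [0.0, -0.001, -1.0]]
wrist_force: [0.3, -0.8, 0.4]
gripper_width: 0.708
```

Request:
play_rows([
  [[1,0,0,0,0],[1,0,0,0,0],[1,0,0,0,0],[1,0,0,0,0],[1,0,0,0,0]],
])

```text
time_s: 3.95
tcp_pos: [0.4776, -0.2862, 0.0945]
ee_rot: [[0.158, -0.987, -0.0], [-0.987, -0.158, 0.0], [-0.0, 0.0, -1.0]]
wrist_force: [0.9, -0.3, 0.1]
gripper_width: 0.327
```

Run:
```python
from h import *
import pickle
s,c=pickle.load(open("w2.pkl","rb"))
for u,v,z in((283,237,.07),(278,131,.09)):print(np.round(onplane(c,u,v,z),4))
s=sense();print(s["time_s"],s["tcp_pos"],s["wrist_force"],s["gripper_width"])
```

```text
[ 0.4769 -0.291   0.07  ]
[ 0.4895 -0.3532  0.09  ]
3.95 [ 0.47759045 -0.28622593  0.09448257] [ 0.87918459 -0.29909784  0.07057941] 0.32733816154106177
```

Request:
play_rows([
  [[1,0,0,0,0],[1,0,0,0,0],[1,0,0,0,0],[1,0,0,0,0],[1,0,0,0,0]],
])

```text
time_s: 4.37
tcp_pos: [0.4776, -0.2862, 0.0945]
ee_rot: [[0.158, -0.987, -0.0], [-0.987, -0.158, 0.0], [-0.0, 0.0, -1.0]]
wrist_force: [0.6, -0.3, -0.1]
gripper_width: 0.182
```

Request:
play_rows([
  [[1,0,0,0,0],[1,0,0,0,0],[1,0,0,0,0]],
])

```text
time_s: 4.62
tcp_pos: [0.4776, -0.2862, 0.0945]
ee_rot: [[0.158, -0.987, -0.0], [-0.987, -0.158, 0.0], [-0.0, 0.0, -1.0]]
wrist_force: [0.7, 0.1, 0.0]
gripper_width: 0.183
```

Gripped: the 0.183 opening is 15.9 mm, which fits the 16 mm handle. The tip should be about 86.5 mm below the TCP. I'm lifting straight up, then crossing to just over the hole.

Request:
play_rows([
  [[1,0,0,0.015,0],[1,0,0,0.035,0],[1,0,0,0.06,0],[1,0,0,0.085,0],[1,0,0,0.1,0]],
])

```text
time_s: 5.03
tcp_pos: [0.4785, -0.2866, 0.1973]
ee_rot: [[0.159, -0.987, 0.003], [-0.987, -0.159, -0.002], [0.002, -0.003, -1.0]]
wrist_force: [0.2, 0.3, -0.6]
gripper_width: 0.181
```

Request:
play_rows([
  [[1,0.012,0.03,0,0],[1,0.025,0.06,0,0],[1,0.038,0.092,0,0],[1,0.05,0.124,0,0],[1,0.063,0.155,0,0]],
])

```text
time_s: 5.45
tcp_pos: [0.5406, -0.1297, 0.1946]
ee_rot: [[0.158, -0.987, -0.0], [-0.987, -0.158, 0.0], [-0.0, 0.0, -1.0]]
wrist_force: [0.5, 0.2, 0.2]
gripper_width: 0.184
```

Request:
play_rows([
  [[1,0.012,0.032,0,0],[1,0.025,0.064,0,0],[1,0.038,0.096,0,0],[1,0.05,0.128,0,0],[1,0.062,0.154,0,0]],
])

```text
time_s: 5.87
tcp_pos: [0.6028, 0.0251, 0.1944]
ee_rot: [[0.159, -0.987, -0.0], [-0.987, -0.159, 0.0], [-0.0, 0.0, -1.0]]
wrist_force: [0.4, -0.2, -0.7]
gripper_width: 0.181
```

Request:
play_rows([
  [[1,0,0,0,0],[1,0,0,0,0],[1,0,0,0,0]],
])

```text
time_s: 6.12
tcp_pos: [0.6021, 0.0226, 0.1941]
ee_rot: [[0.158, -0.987, -0.001], [-0.987, -0.158, -0.0], [0.0, 0.001, -1.0]]
wrist_force: [0.4, 0.2, -0.2]
gripper_width: 0.186
```

```bash
python3 look.py w3; python3 -c "
import cv2
a=cv2.imread('pics/w3.png');cv2.imwrite('pics/w3c.png',cv2.resize(a[80:270,170:400],(726,600),interpolation=2))"
```

```text
6.1167 [0.60211368 0.02264355 0.19413544] [[0.1585, -0.9874, -0.0013], [-0.9874, -0.1585, -0.0003], [0.0001, 0.0013, -1.0]] [ 0.40188797  0.24769887 -0.19797211] 0.18558009219223415
```

View pics/w3c.png

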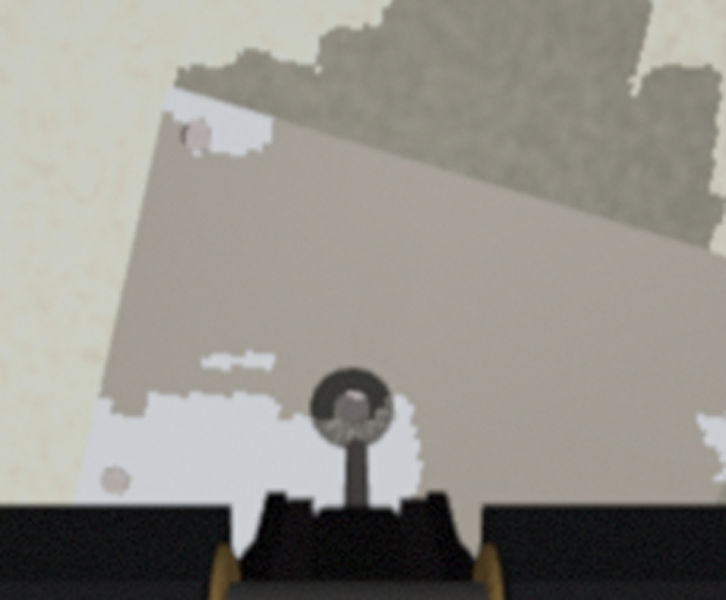

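The ring is centred near full-image pixel (281,209), with the hole inside it and the shank coming up from below at column 283. I'll project the expected tip and zoom in.

Run:
```python
from h import *
import pickle
s,c=pickle.load(open("w3.pkl","rb"));im=cv2.imread("pics/w3.png")
K=np.array(c["camera_matrix"]);T=np.array(c["T"]);Ti=np.linalg.inv(T)
def proj(p):
    q=Ti@np.append(p,1);v=K@np.array([q[0],-q[1],-q[2]]);return v[:2]/v[2]
tp=s["tcp_pos"]
for dz in(-.0465,-.0665,-.0825,-.0865):print(dz,proj(tp+s["ee_rot"]@[0,0,-dz]))
P=onplane(c,281.2,208.9,.085);print("hole",P,"delta from tcp",P-tp)
z=cv2.resize(im[188:243,255:310],(605,600),interpolation=0)
cv2.imwrite("pics/w3z.png",cv2.convertScaleAbs(z,alpha=1.5))
```

```text
-0.0465 [280.59320865 234.74830455]
-0.0665 [280.75092341 225.45331619]
-0.0825 [280.85870043 219.10143   ]
-0.0865 [280.88349712 217.64002641]
hole [0.60199312 0.02141627 0.085     ] delta from tcp [-0.00012056 -0.00122728 -0.10913544]
```

View pics/w3z.png

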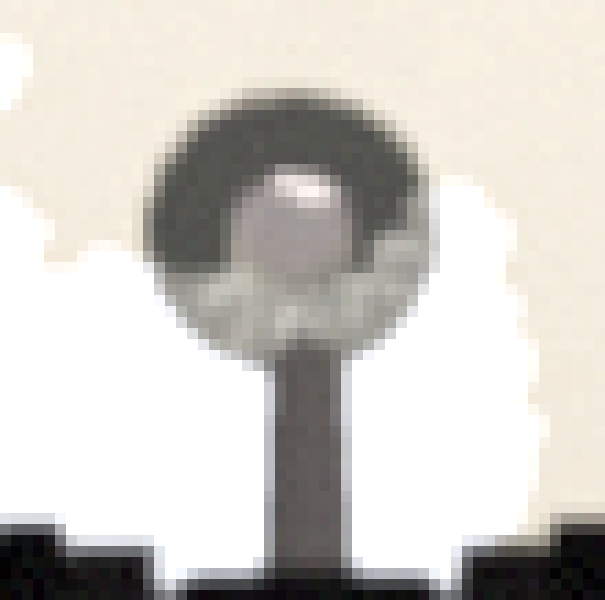

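The ring spans columns 145–438 and rows 88–365 in the zoom, so its centre is at (281.5, 208.7). The shank's midline is at column 283.3 and the tip is near row 218. The shank appears about 2.5 px to the right of the projection, which fits the camera's 2 mm calibration bias, so I'm using the tip and hole relative to each other.

Run:
```python
from h import *
import pickle
s,c=pickle.load(open("w3.pkl","rb"))
t=onplane(c,283.3,218.2,.1076);h=onplane(c,281.5,208.7,.085)
print(t,h,h-t, t-s["tcp_pos"])
```

```text
[0.59996376 0.02279554 0.1076    ] [0.60175692 0.02119059 0.085     ] [ 0.00179316 -0.00160495 -0.0226    ] [-0.00214993  0.00015199 -0.08653544]
```

Request:
play_rows([
  [[1,0.002,-0.0015,-0.004,0],[1,0.002,-0.0015,-0.008,0],[1,0.002,-0.0015,-0.012,0],[1,0.002,-0.0015,-0.016,0],[1,0.002,-0.0015,-0.016,0]],
])

```text
time_s: 6.58
tcp_pos: [0.6038, 0.0208, 0.1772]
ee_rot: [[0.157, -0.988, -0.002], [-0.988, -0.157, -0.0], [-0.0, 0.002, -1.0]]
wrist_force: [-0.3, 0.5, -0.2]
gripper_width: 0.178
```

```bash
python3 look.py w4; python3 -c "
import cv2
a=cv2.imread('pics/w4.png');z=cv2.resize(a[188:243,255:310],(605,600),interpolation=0)
cv2.imwrite('pics/w4z.png',cv2.convertScaleAbs(z,alpha=1.5))"
```

```text
6.5833 [0.60380157 0.02078316 0.1772194 ] [[0.1574, -0.9875, -0.0024], [-0.9875, -0.1574, -0.0003], [-0.0001, 0.0024, -1.0]] [-0.34215418  0.49163913 -0.16771902] 0.17831784383716168
```

View pics/w4z.png

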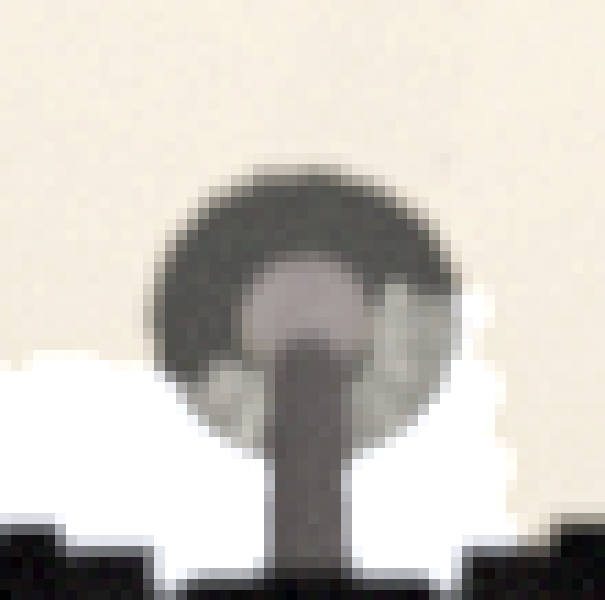

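The tip is lined up with the hole: the ring centre is at zoom column 306 and the shank at 311, and the row offset matches the 6 mm height left. Now I'm descending gently while watching the force.

Request:
play_rows([
  [[1,0,0,-0.002,0],[1,0,0,-0.004,0],[1,0,0,-0.006,0],[1,0,0,-0.008,0],[1,0,0,-0.008,0]],
])

```text
time_s: 7.05
tcp_pos: [0.6043, 0.0213, 0.17]
ee_rot: [[0.158, -0.987, -0.001], [-0.987, -0.158, -0.0], [-0.0, 0.001, -1.0]]
wrist_force: [-0.9, -0.5, -0.8]
gripper_width: 0.181
```

Request:
play_rows([
  [[1,0,0,-0.002,0],[1,0,0,-0.004,0],[1,0,0,-0.006,0],[1,0,0,-0.0075,0],[1,0,0,-0.0075,0]],
])

```text
time_s: 7.47
tcp_pos: [0.6044, 0.0213, 0.1626]
ee_rot: [[0.158, -0.987, -0.001], [-0.987, -0.158, -0.0], [0.0, 0.001, -1.0]]
wrist_force: [0.3, -0.2, 0.2]
gripper_width: 0.179
```

Request:
play_rows([
  [[1,0,0,-0.001,0],[1,0,0,-0.002,0],[1,0,0,-0.003,0],[1,0,0,-0.003,0]],
])

```text
time_s: 7.8
tcp_pos: [0.6045, 0.0213, 0.1598]
ee_rot: [[0.158, -0.987, -0.0], [-0.987, -0.158, -0.0], [-0.0, 0.0, -1.0]]
wrist_force: [-1.1, 0.5, 0.1]
gripper_width: 0.181
```

Request:
play_rows([
  [[1,0,0,-0.001,0],[1,0,0,-0.002,0],[1,0,0,-0.003,0],[1,0,0,-0.003,0]],
])

```text
time_s: 8.13
tcp_pos: [0.6045, 0.0213, 0.1568]
ee_rot: [[0.158, -0.987, -0.0], [-0.987, -0.158, -0.0], [-0.0, 0.0, -1.0]]
wrist_force: [-0.6, 0.2, -0.6]
gripper_width: 0.182
```

Request:
play_rows([
  [[1,0,0,-0.001,0],[1,0,0,-0.002,0],[1,0,0,-0.003,0],[1,0,0,-0.003,0]],
])

```text
time_s: 8.47
tcp_pos: [0.6049, 0.0213, 0.1548]
ee_rot: [[0.159, -0.987, 0.001], [-0.987, -0.159, -0.0], [0.0, -0.001, -1.0]]
wrist_force: [-0.8, -0.8, 3.6]
gripper_width: 0.182
```

That is first contact: about 4 N, with the tip some 16–17 mm below the top. From here the steps are smaller.

Request:
play_rows([
  [[1,0,0,-0.001,0],[1,0,0,-0.002,0],[1,0,0,-0.002,0]],
])

```text
time_s: 8.72
tcp_pos: [0.605, 0.0213, 0.1527]
ee_rot: [[0.159, -0.987, 0.001], [-0.987, -0.159, 0.0], [0.0, -0.001, -1.0]]
wrist_force: [-0.2, 1.7, 4.4]
gripper_width: 0.181
```

Request:
play_rows([
  [[1,0,0,-0.001,0],[1,0,0,-0.0015,0],[1,0,0,-0.0015,0]],
])

```text
time_s: 8.97
tcp_pos: [0.605, 0.0214, 0.1513]
ee_rot: [[0.159, -0.987, 0.001], [-0.987, -0.159, 0.0], [0.0, -0.001, -1.0]]
wrist_force: [-1.8, 0.4, 5.9]
gripper_width: 0.182
```

Request:
play_rows([
  [[1,0,0,-0.001,0],[1,0,0,-0.001,0],[1,0,0,-0.001,0]],
])

```text
time_s: 9.22
tcp_pos: [0.605, 0.0213, 0.1504]
ee_rot: [[0.159, -0.987, 0.001], [-0.987, -0.159, 0.0], [0.0, -0.001, -1.0]]
wrist_force: [-1.2, 0.2, 5.4]
gripper_width: 0.182
```

Run:
```python
from h import *
a=capture("top");b=capture("scene");cv2.imwrite("pics/t5.png",a);cv2.imwrite("pics/s5.png",b)
print(sense()["wrist_force"])
cv2.imwrite("pics/v5.png",np.hstack([cv2.resize(a[140:320,180:360],(400,400)),cv2.resize(b[120:300,200:380],(400,400))]))
```

```text
[-1.49218799  0.49117837  5.40270875]
```

View pics/v5.png

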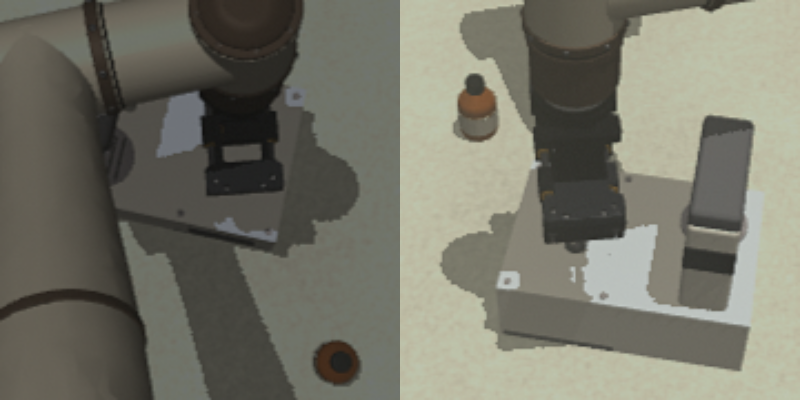

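The top view shows the station's front edge (crop 190–275, 235) with no tray out yet. The force of 5.4 N is near the trip value. I'll go on in 1 mm steps, using image differences at that edge to watch for the tray.

Request:
play_rows([
  [[1,0,0,-0.001,0],[1,0,0,-0.001,0],[1,0,0,-0.001,0]],
])

```text
time_s: 9.57
tcp_pos: [0.6048, 0.0213, 0.1491]
ee_rot: [[0.159, -0.987, 0.001], [-0.987, -0.159, 0.0], [0.0, -0.001, -1.0]]
wrist_force: [-0.4, 0.4, 4.0]
gripper_width: 0.181
```

```bash
cat > tray.py <<'E'
from h import *
a=capture("top").astype(int);r=cv2.imread("pics/t5.png").astype(int)
d=(abs(a-r).max(2)>20)[240:285,255:312];print("changed",d.sum(),"rows",np.unique(np.nonzero(d)[0]+240)[[0,-1]] if d.any() else 0,sense()["wrist_force"],sense()["time_s"])
cv2.imwrite("pics/tl.png",a)
E
python3 tray.py
```

```text
changed 116 rows [242 276] [-1.79458623 -0.18337933  3.77290003] 9.6167[ WARN:0@1.021] global loadsave.cpp:1063 imwrite_ Unsupported depth image for selected encoder is fallbacked to CV_8U.
```

The force has dropped to 4 N and the picture at the tray's front is changing, so the latch looks to have tripped. I'm holding still while the tray comes out.

Request:
play_rows([
  [[1,0,0,0,0],[1,0,0,0,0],[1,0,0,0,0],[1,0,0,0,0],[1,0,0,0,0]],
])

```text
time_s: 10.03
tcp_pos: [0.6049, 0.0213, 0.149]
ee_rot: [[0.159, -0.987, 0.001], [-0.987, -0.159, 0.0], [0.0, -0.001, -1.0]]
wrist_force: [-0.4, 0.7, 5.0]
gripper_width: 0.185
```

Request:
play_rows([
  [[1,0,0,0,0],[1,0,0,0,0],[1,0,0,0,0],[1,0,0,0,0],[1,0,0,0,0]],
])

```text
time_s: 10.45
tcp_pos: [0.6049, 0.0213, 0.149]
ee_rot: [[0.159, -0.987, 0.001], [-0.987, -0.159, 0.0], [0.0, -0.001, -1.0]]
wrist_force: [-0.4, 0.7, 5.4]
gripper_width: 0.183
```

```bash
python3 tray.py 2>/dev/null; python3 -c "
import cv2
a=cv2.imread('pics/tl.png');cv2.imwrite('pics/tlc.png',cv2.resize(a[140:320,180:360],(400,400)))"
```

```text
changed 383 rows [240 276] [-1.17154938  0.15135776  5.3551017 ] 10.5
```

View pics/tlc.png

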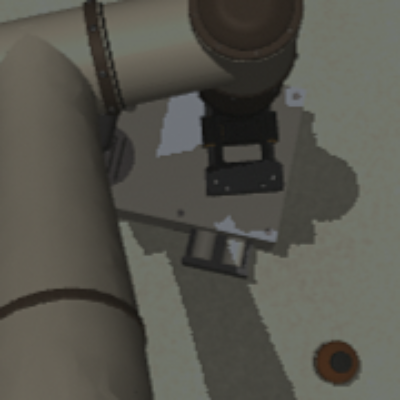

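The tray is out at the front (crop 185–250, 235–275). Before withdrawing I'll check how far by measuring its front edge.

Run:
```python
from h import *
c=get_calibration("top");a=cv2.imread("pics/tl.png")
P=lambda u,v,z:onplane(c,u,v,z)
cr=lambda x,y:(180+x/2.222,140+y/2.222)
# station front top edge z=.085: crop (120,210)-(278,243); tray upper front edge crop (185,262)-(247,276)
A,B=P(*cr(120,210),.085),P(*cr(278,243),.085)
d=(A-B)[:2];d/=np.linalg.norm(d);n=np.array([-d[1],d[0]])
print("yaw",np.degrees(np.arctan2(-d[0],d[1])))
for z in(.053,.009):print(z,[(n@(P(*cr(*q),z)-A)[:2]).round(4) for q in((185,262),(247,276),(216,269))])
g=cv2.cvtColor(a,cv2.COLOR_BGR2GRAY)
for u in(270,275,280,286):print(u,g[238:270,u].tolist())
```

```text
yaw -6.963942079567205
0.053 [np.float64(0.039), np.float64(0.04), np.float64(0.0395)]
0.009 [np.float64(0.035), np.float64(0.0361), np.float64(0.0356)]
270 [79, 81, 81, 79, 49, 55, 73, 73, 74, 74, 74, 76, 76, 78, 79, 80, 81, 79, 50, 37, 38, 35, 30, 56, 69, 68, 69, 70, 68, 68, 69, 69]
275 [79, 80, 79, 80, 77, 49, 56, 73, 71, 69, 68, 66, 61, 60, 56, 54, 52, 46, 44, 38, 39, 39, 35, 30, 56, 68, 68, 65, 66, 66, 65, 66]
280 [80, 99, 117, 115, 116, 113, 49, 45, 38, 37, 37, 36, 37, 41, 42, 46, 48, 51, 54, 57, 55, 38, 39, 36, 30, 53, 70, 68, 67, 68, 70, 70]
286 [80, 79, 79, 77, 84, 118, 114, 74, 50, 76, 84, 117, 115, 115, 116, 115, 115, 115, 115, 115, 112, 81, 50, 52, 49, 30, 38, 70, 69, 68, 68, 68]
```

Request:
play_rows([
  [[1,0,0,0,0],[1,0,0,0,0]],
])

```text
time_s: 10.67
tcp_pos: [0.6049, 0.0213, 0.149]
ee_rot: [[0.159, -0.987, 0.001], [-0.987, -0.159, -0.0], [0.0, -0.001, -1.0]]
wrist_force: [-0.7, 0.1, 4.8]
gripper_width: 0.179
```

The tray's upper front edge is 39.5 mm out, so it is fully sprung. I'm withdrawing straight up, then going back along the same path to the socket.

Request:
play_rows([
  [[1,0,0,0.006,0],[1,0,0,0.016,0],[1,0,0,0.027,0],[1,0,0,0.038,0],[1,0,0,0.046,0]],
])

```text
time_s: 11.08
tcp_pos: [0.6049, 0.0213, 0.1961]
ee_rot: [[0.158, -0.987, 0.001], [-0.987, -0.158, 0.0], [-0.0, -0.001, -1.0]]
wrist_force: [0.3, -0.2, 0.1]
gripper_width: 0.18
```

Request:
play_rows([
  [[1,-0.013,-0.03,0,0],[1,-0.026,-0.062,0,0],[1,-0.039,-0.094,0,0],[1,-0.052,-0.126,0,0],[1,-0.064,-0.154,0,0]],
])

```text
time_s: 11.5
tcp_pos: [0.5397, -0.1342, 0.1952]
ee_rot: [[0.158, -0.987, 0.0], [-0.987, -0.158, 0.0], [-0.0, -0.0, -1.0]]
wrist_force: [1.1, 0.2, -1.2]
gripper_width: 0.182
```

Request:
play_rows([
  [[1,-0.013,-0.032,0,0],[1,-0.026,-0.064,0,0],[1,-0.039,-0.096,0,0],[1,-0.052,-0.128,0,0],[1,-0.063,-0.1535,0,0]],
])

```text
time_s: 11.92
tcp_pos: [0.4765, -0.2881, 0.1952]
ee_rot: [[0.157, -0.988, 0.0], [-0.988, -0.157, -0.0], [0.0, -0.0, -1.0]]
wrist_force: [1.2, -0.3, -0.4]
gripper_width: 0.18
```

Request:
play_rows([
  [[1,0,0,0,0],[1,0,0,0,0],[1,0,0,-0.015,0],[1,0,0,-0.025,0],[1,0,0,-0.025,0]],
])

```text
time_s: 12.33
tcp_pos: [0.4765, -0.2848, 0.1673]
ee_rot: [[0.159, -0.987, -0.005], [-0.987, -0.159, 0.002], [-0.003, 0.004, -1.0]]
wrist_force: [-0.4, 1.0, -0.1]
gripper_width: 0.185
```

```bash
python3 look.py w6; python3 -c "
import cv2
a=cv2.imread('pics/w6.png');z=cv2.resize(a[180:250,248:318],(600,600),interpolation=0)
cv2.imwrite('pics/w6z.png',cv2.convertScaleAbs(z,alpha=1.5))"
```

```text
12.3333 [ 0.47647564 -0.28476064  0.16726849] [[0.1589, -0.9873, -0.0045], [-0.9873, -0.1589, 0.0022], [-0.0029, 0.0041, -1.0]] [-0.35550272  0.97763391 -0.10892186] 0.1845343288413789
```

View pics/w6z.png

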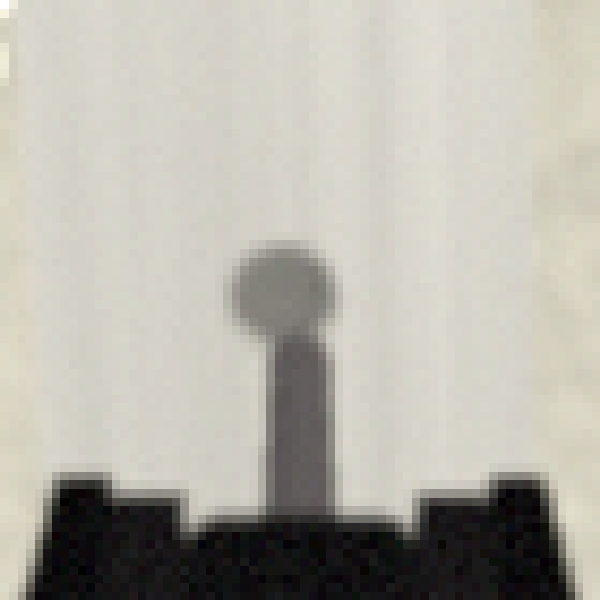

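The socket shows at crop (283,290) and the tip at (300,332). The arm was still settling in that picture, so I'll compute the offset.

Run:
```python
from h import *
import pickle
s,c=pickle.load(open("w6.pkl","rb"))
t=onplane(c,283.0,218.7,.0808);h=onplane(c,281.0,213.8,.07)
print(h-t,"target tcp",s["tcp_pos"]+h-t)
```

```text
[ 0.00178417 -0.00071557 -0.0108    ] target tcp [ 0.47825981 -0.28547621  0.15646849]
```

Request:
play_rows([
  [[1,0,0,0,0],[1,0,0,0,0],[1,0,0,0,0]],
])

```text
time_s: 12.63
tcp_pos: [0.4782, -0.286, 0.1702]
ee_rot: [[0.159, -0.987, 0.001], [-0.987, -0.159, -0.0], [0.001, -0.001, -1.0]]
wrist_force: [-0.1, -0.2, -0.3]
gripper_width: 0.181
```

The arm has settled at (0.4782, -0.286), which agrees with the vision target and with the recorded grasp pose. I'm lowering the pin.

Request:
play_rows([
  [[1,0,0,-0.005,0],[1,0,0,-0.01,0],[1,0,0,-0.015,0],[1,0,0,-0.02,0],[1,0,0,-0.02,0]],
])

```text
time_s: 13.05
tcp_pos: [0.4767, -0.2859, 0.1479]
ee_rot: [[0.158, -0.987, -0.003], [-0.987, -0.158, 0.001], [-0.002, 0.003, -1.0]]
wrist_force: [-0.3, 0.3, -0.3]
gripper_width: 0.182
```

Request:
play_rows([
  [[1,0,0,-0.01,0],[1,0,0,-0.02,0],[1,0,0,-0.03,0],[1,0,0,-0.04,0],[1,0,0,-0.045,0]],
])

```text
time_s: 13.47
tcp_pos: [0.4766, -0.2858, 0.1024]
ee_rot: [[0.158, -0.987, -0.003], [-0.987, -0.158, 0.001], [-0.002, 0.003, -1.0]]
wrist_force: [-0.5, 0.3, -1.0]
gripper_width: 0.181
```

Request:
play_rows([
  [[1,0,0,-0.003,0],[1,0,0,-0.006,0],[1,0,0,-0.009,0],[1,0,0,-0.009,0],[1,0,0,-0.009,0]],
])

```text
time_s: 13.88
tcp_pos: [0.4778, -0.2862, 0.0957]
ee_rot: [[0.158, -0.987, 0.0], [-0.987, -0.158, -0.0], [0.0, -0.0, -1.0]]
wrist_force: [0.3, -0.0, -0.5]
gripper_width: 0.183
```

Request:
play_rows([
  [[1,0,0,-0.001,0],[1,0,0,-0.0015,0],[1,0,0,-0.0015,0],[1,0,0,-0.0015,0]],
])

```text
time_s: 14.22
tcp_pos: [0.4779, -0.2863, 0.0945]
ee_rot: [[0.158, -0.987, 0.001], [-0.987, -0.158, -0.0], [0.0, -0.001, -1.0]]
wrist_force: [-0.5, 0.1, 0.3]
gripper_width: 0.181
```

Request:
play_rows([
  [[0,0,0,0,0],[0,0,0,0,0],[0,0,0,0,0],[0,0,0,0,0],[0,0,0,0,0]],
])

```text
time_s: 14.63
tcp_pos: [0.4776, -0.2862, 0.094]
ee_rot: [[0.158, -0.987, -0.0], [-0.987, -0.158, 0.0], [-0.0, 0.0, -1.0]]
wrist_force: [-0.0, 1.1, -0.7]
gripper_width: 0.475
```

Request:
play_rows([
  [[0,0,0,0,0],[0,0,0,0,0],[0,0,0,0,0],[0,0,0,0,0],[0,0,0,0,0]],
])

```text
time_s: 15.05
tcp_pos: [0.4776, -0.2862, 0.094]
ee_rot: [[0.158, -0.987, -0.0], [-0.987, -0.158, 0.0], [-0.0, 0.0, -1.0]]
wrist_force: [-0.4, 0.5, 0.1]
gripper_width: 0.855
```

Released. I'm rising to the earlier viewing pose and checking against the first pictures.

Request:
play_rows([
  [[0,0,0,0.015,0],[0,0,0,0.04,0],[0,0,0,0.07,0],[0,0,0,0.1,0],[0,0.001,0.005,0.125,-0.1]],
])

```text
time_s: 15.47
tcp_pos: [0.4788, -0.2818, 0.2213]
ee_rot: [[0.057, -0.998, 0.002], [-0.998, -0.057, -0.001], [0.001, -0.002, -1.0]]
wrist_force: [0.9, -0.4, 0.1]
gripper_width: 0.999
```

Request:
play_rows([
  [[0,0,0,0,-0.06],[0,0,0,0,-0.06],[0,0,0,0,-0.06],[0,0,0,0,-0.06]],
])

```text
time_s: 15.8
tcp_pos: [0.4779, -0.2809, 0.2179]
ee_rot: [[0.0, -1.0, -0.002], [-1.0, -0.0, 0.001], [-0.001, 0.002, -1.0]]
wrist_force: [-0.3, 0.5, -0.3]
gripper_width: 1.0
```

```bash
python3 look.py w7
python3 - <<'E'
from h import *
import pickle
for k in("w1","w7"):
    s,c=pickle.load(open(k+".pkl","rb"));im=cv2.imread(f"pics/{k}.png")
    m=(im.max(2)<45).astype(np.uint8);m[228:]=0;m[:100]=0;m[:,:230]=0;m[:,320:]=0
    n,l,st,ce=cv2.connectedComponentsWithStats(m)
    for i in range(1,n):
        if st[i,4]>40: print(k,st[i],onplane(c,*ce[i],.09).round(4))
a=capture("top");b=capture("scene");cv2.imwrite("pics/t8.png",a);cv2.imwrite("pics/s8.png",b)
z=cv2.resize(b[160:230,110:210],(400,280))
z2=cv2.resize(a[130:330,100:460],(800,444))
im=np.zeros((600,800,3),np.uint8);im[:444]=z2
w=cv2.imread("pics/w7.png")[90:240,230:330];im[446:596,:300]=cv2.resize(w[75:150],(300,150));im[446:596,310:524]=cv2.resize(z,(214,150))
cv2.imwrite("pics/v8.png",im)
# bystanders: compare scene images away from the arm
r=cv2.imread("pics/s.png")
for nme,(x0,x1,y0,y1) in dict(amber=(222,248,150,185),jar=(140,182,270,315),jug=(415,475,183,240),funnel=(418,458,243,278),carton=(385,435,160,195)).items():
    t=r[y0:y1,x0:x1];R=cv2.matchTemplate(b[y0-15:y1+15,x0-15:x1+15],t,cv2.TM_CCOEFF_NORMED);_,v,_,p=cv2.minMaxLoc(R);print(nme,round(v,3),p[0]-15,p[1]-15)
E
```

```text
15.8 [ 0.47788387 -0.28093932  0.21786642] [[0.0001, -1.0, -0.0023], [-1.0, -0.0001, 0.001], [-0.001, 0.0023, -1.0]] [-0.29470956  0.51795855 -0.25498496] 0.9995267064508871
w1 [257 115  25  26 504] [ 0.4897 -0.3529  0.09  ]
w1 [276 191  17  26 386] [ 0.4765 -0.2824  0.09  ]
w7 [255 115  25  25 502] [ 0.4897 -0.3529  0.09  ]
w7 [274 190  18  27 395] [ 0.4764 -0.2828  0.09  ]
amber 1.0 0 0
jar 1.0 0 0
jug 1.0 0 0
funnel 0.999 0 0
carton 1.0 0 0
```

View pics/v8.png

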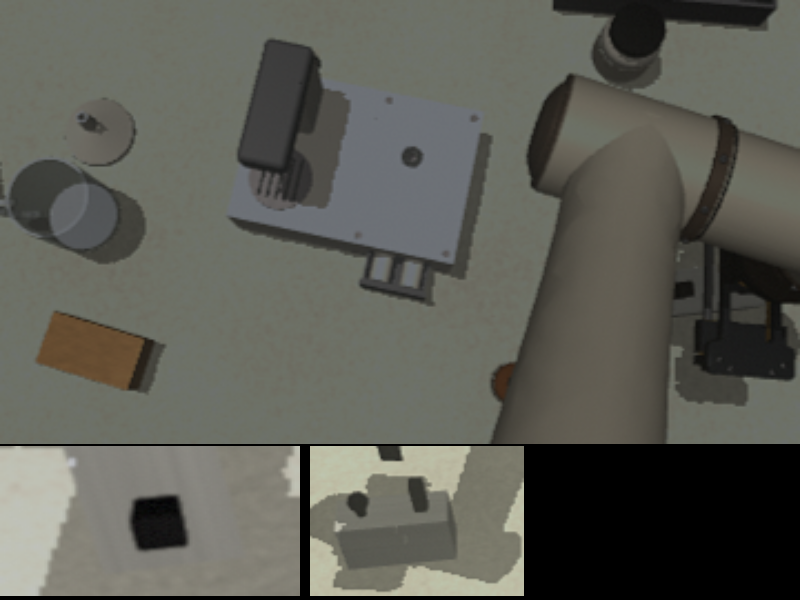

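The tray is out at the front, and both pins stand in the stand as at the start. The long pin reads within 0.4 mm of its first reading, the short pin shows no shift and the bystanders are unmoved. The gripper is clear by over 80 mm, so I'm handing in.

```bash
python3 -c "
from station import *
print(finish_job())"
```

```text
the job is handed in; nothing more can be done
None
```

The filter tray is sprung out, the long pin is back in its own socket, and the job was handed in at about 16 s of the 58 s. `finish_job()` gave no verdict, so the results below are my own checks.

- **Latch:** I felt first touch with the tip about 16–17 mm below the top face, at about 4 N. The latch tripped about 6 mm farther. The highest force I read was about 6 N, against the 20 N limit, and I stopped as soon as the force dropped and the picture showed the tray moving.
- **Tray:** its front edge measured 39.5 mm out while the pin was still in the hole, and it was still out in the last picture.
- **Pins:** in the wrist camera, the long pin is within 0.4 mm of where it stood at the start, and the short pin shows no shift.
- **Rest of the bench:** the jar, amber bottle, jug, funnel and carton show no movement in the scene camera. The gripper was open, with its fingertips more than 80 mm above the pin.

One reading disagreed. The wrist camera put the pin about 2 mm off the jaw centre, which is within its calibration tolerance. I therefore aligned the tip to the hole and to the socket by their relative positions in the same picture.

I viewed 11 pictures, one over the budget of 10.

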